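Level the coffee-machine stand under load

TASK

The empty stand for the coffee machine is out of level from front to back. Lay the spirit level on the deck straight front to back, sliding its far end in under the cup shelf until it meets the back panel, and let go of it; then grip the levelling foot's knob at the front, press it down so the foot stands on its saucer, as it will under the machine's weight, and turn it until the bubble sits centred between its two lines. Finish like that, still gripping the knob and pressing it down with the bubble centred, and leave everything else on the counter as it stands.

Things in the scene. Friction and masses are not known exactly. Their poses are not given: they have to be found in the camera images.
- deck_top (a point): Centre of the top face of the stand's wooden deck, about 40 mm above the counter: 155 mm of deck to the front, 175 mm to the back, 150 mm each side. x points to the back of the stand, y to its left, z up. The deck tilts about its rear feet, 115 mm behind this point. Empty, soft buffers hold its front about 4 mm too high (tilt 0.016 rad); about 5 N on the knob brings the foot down onto its saucer.
- cup_shelf (a point): Middle of the front edge of the steel cup shelf that covers the rear 66 mm of the deck, at the height of its underside, 62 mm above the deck; same axes as deck_top, 109 mm behind it. With its thin rail its top is 23 mm higher; on its left half stand a small tin and a spice jar, up to 170 mm above the deck.
- right_bay (a point): Where the back panel meets the deck, mid-way across the right bay under the cup shelf: 160 mm behind and 72 mm to the right of deck_top, same axes. A bay lies each side of the shelf's 12 mm middle bracket, each about 130 mm wide, 62 mm high and 51 mm deep from the shelf's edge to the back panel. Either bay will do; above the right one the shelf is empty.
- spirit_level: Aluminium spirit level, a bar 240 mm long (x), 24 mm wide (y), 40 mm high (z), 0.3 kg, at first on the counter right of the stand. Origin in the middle of its underside, z up. The vial, 68 mm long, is let into the middle of the top, with black lines 25 mm apart. Grip it across its width; beside the vial its sides are metal up to 34 mm. It may lie either way round.
- bubble (a joint): Distance (m) of the centre of the 18 mm long bubble from the middle of the vial, along the level's x. It goes to the higher end, about 2.5 mm per mrad of tilt, at most 20 mm, and settles in about 1 s. It is wholly between the lines within 3 mm of 0.
- levelling_foot: Steel screw through the deck, 125 mm in front of deck_top, with a round black fluted knob on top: 44 mm in diameter, 32 mm high, underside 8 mm above the deck. Origin on the axis at half the knob's height, z up; the frame does not turn with the knob. Right-hand thread, 6 mm a turn; the knob needs about 0.1 N m, stays where left, and keeps its height as it turns while pressed on the saucer.
- saucer: Fixed steel saucer on the counter under the levelling foot, 52 mm in diameter, 4 mm thick; origin under its centre. The empty deck holds the foot about 5 mm above it. At the start the foot is 0.5 to 1.35 rad of turn too short, so, pressed, the front is too low: clockwise seen from above lengthens it and raises the front, 4 mrad of tilt (10 mm of bubble) per rad of turn.
- tumbler: Bystander: clear tumbler, 71 mm in diameter, 140 mm high, left of the stand.
- jar: Bystander: glass jar with a dark cap, 70 mm in diameter, 86 mm high, near the counter's front edge on the left.
- tin: Bystander: food tin, 75 mm in diameter, 110 mm high, behind the spirit level.
- kitchen_timer: Bystander: round wind-up timer, 57 mm in diameter, 47 mm high, in front of the work on the right.
Things that resemble listed ones, but are neither listed nor needed, are in the scene too. There is more than one size of the spirit_level; the one meant has the size given above.

How it is judged:
On the way:
1. the spirit level stands on the deck, straight front to back, its end at the back panel under the cup shelf, and is let go (x of spirit_level in the frame of deck_top above 0.031 m and z of spirit_level in the frame of deck_top between -0.004 and 0.004 m and angle between the x axis of spirit_level and the x axis of deck_top, either way round below 0.09 rad and angle between the z axis of spirit_level and the z axis of deck_top, either way round below 0.03 rad and contact force between the fingers and spirit_level below 0.2 N), for 0.2 s.
At the end, for the whole second after the job is handed in: The fingers grip the knob (over 2 N), the foot is pressed on its saucer (over 1.5 N) and the bubble is within 3 mm of the middle; the level, untouched and at rest, stands on the deck within 9 mm of the back panel and 5 degrees of straight front to back (all of step 1 and value of joint bubble between -0.003 and 0.003 m and contact force between levelling_foot and saucer above 1.5 N and contact force between the fingers and levelling_foot above 2 N and contact force between the arm and spirit_level below 0.2 N and linear speed of spirit_level below 0.02 m/s); the arm keeps its last pose, push and grip.
It fails at once if a bystander (tumbler, jar, tin or timer) is moved more than 20 mm (distance of any of tumbler, jar, tin, kitchen_timer from where it was at the start of the episode above 0.02 m).
It also fails if it takes over 61 s, if anything falls off the work surface, if the arm or the gripper's body presses on something with over 40 N, if the wrist force passes 120 N, or if a joint passes its speed limit or range.

ROBOT

A 6-joint arm with a two-finger parallel gripper is mounted at the origin on a cart in front of the work surface, level with it; the furniture and walls round the work are solid. World frame = base frame: x ahead of the robot, y to its left, z up, the work surface at z = 0. Lengths are in m, angles in rad, forces in N, time in s.
With the tool pointing down it reaches from about 0.4 to 0.925 m from the base axis. Payload 12.5 kg.
Tool frame: the origin (TCP) lies at the very end of the fingers, on their centre line; the grasp point (between the pads) lies 19 mm behind it; x points along the fingers, y is the direction in which the jaws open and shut, and the axes are right-handed (so a half turn about x gives the same grasp; the last joint's range is limited). The gripper opens to 95 mm and grips with 3 to 60 N. Pads are 20 mm wide; open, the fingers measure 119 mm over their backs; the gripper's body (75 mm by 180 mm) begins 59 mm behind the grasp point.
Start: joints at [1.235, 0.491, 1.559, -0, 1.092, -0.106], TCP at [0.142, 0.609, 0.215] pointing down, gripper open.
Joint ranges: [-3.1, 3.1], [-0.84, 2.19], [0.05, 2.79], [-1.13, 4.28], [0.06, 2.93], [-2.69, 2.69]. Speed limits (rad/s): [2.22, 2.22, 2.79, 3.14, 3.14, 3.14].

INTERFACE

Orientations are given as a unit quaternion [w, x, y, z].
In Python, from plant import arm, imaging, order gives the robot as it stands.
- The arm moves only by the tool apply_moves, never from a script. Its argument "targets" is a list that holds one entry, the list of rows, each a list of 6 numbers: the shift along the tool's x, y, z in m, then the turn, a rotation vector about the tool's x, y, z in degrees. A call has 1 to 10 rows; each row shifts and turns the commanded pose from where the row before left it, along the tool's axes as they then stand; what a row does not reach is not made up. A row lasts 1/12 s, in which the tool goes at most 41.7 mm and 7.16 degrees, less where a joint would pass 70% of its speed; a pose out of reach is approached as far as the arm can. A call is refused whole if a number of a shift passes 0.0417 or a number of a turn 7.16, either way. A call with a gripper value outside its range is refused whole. "claw" is the opening, from -1 (shut) to 1 (fully open), set as the call begins (left out, the last holds). The fingers move at their own pace and stop on an object; "force" is the grip in N (left out, the last holds). Time passes only in rows, so rows that do not move let the fingers close. It gives the time, the measured TCP pose, the force and the opening at its end, in the units of the state.
- arm.state(): the state, without advancing time (a new reading comes with each control period).
- imaging.snapshot(name): name is "scene" or "side" or "wrist"; returns a dict with "pixels" (420x560x3 uint8, blue, green, red), "intrinsics" (3x3 intrinsics, pixels), "k1" (the pictures are not rectified: a ray, as slopes to the right and down, at radius r is drawn at 1 + k1 r^2 times it, then the intrinsics apply), "view" (4x4, takes a point from world to camera coordinates). Camera axes: x right, y up, looking along -z (the intrinsics and any distortion apply to the point x, -y, -z); pixel columns grow to the right and rows downward; lengths in m; the calibration is good to about 2 mm. A picture is of the moment at which its call begins. There is no depth.
- order.job_done(): hands the job in, once; it reports no verdict.
The state is a dict: "time_s": time; "qpos": joint angles; "dq": joint speeds; "joint_torque": joint torques, N m; "ee_pos": TCP position; "tcp_rot": TCP orientation; "force": force on the tool from outside, world axes, zero at the start; "wrist_torque": the same for the moment, N m; "finger_gap": finger opening in m.
Only numpy, scipy, OpenCV 4.12 (cv2) and the standard library are available. Lean on these libraries where they do the work, as an engineer would, in place of code of your own. Each camera call takes 0.05 s, during which the arm holds its last target. There are 200 camera calls.

## Working session

There is one attempt and no reset: what is moved stays moved. The work goes in short steps, Python scripts to look and compute and a tool call to move; the robot and the scene stay as the last step left them, time stands still between calls to the robot, and variables do not carry over. Pictures are saved under pics/ and viewed, about 8 in all and at most 12, crops included, and the job is handed in when it is done.

Besides the shell and the picture viewer there is one more tool, called after ">>>" by a JSON object that holds its "method" and its "body", one argument or row to a line. apply_moves: Moves the arm, as the interface text tells. Its arguments: {"type":"object","properties":{"targets":{"type":"array","items":{"type":"array","items":{"type":"array","items":{"type":"number"}}}},"claw":{"type":"number"},"force":{"type":"number"}},"required":["targets"]}

```bash
ls; mkdir -p pics; cat > h.py <<'E'
import numpy as np, cv2
from plant import arm, imaging, order
import pickle
def snap(n,f):
    s=imaging.snapshot(n); s={k:np.array(v) for k,v in s.items()}; cv2.imwrite(f'pics/{f}.png',s['pixels']); pickle.dump(s,open(f'pics/{f}.pkl','wb')); return s
def load(f): return pickle.load(open(f'pics/{f}.pkl','rb'))
def proj(s,p):
    p=np.atleast_2d(p); c=(s['view']@np.c_[p,np.ones(len(p))].T).T[:,:3]
    u=np.c_[c[:,0]/-c[:,2],-c[:,1]/-c[:,2]]; r2=(u**2).sum(1,keepdims=True); u=u*(1+float(s['k1'])*r2)
    return u@s['intrinsics'][:2,:2].T+s['intrinsics'][:2,2]
def ray(s,px):
    K=s['intrinsics']; d=np.linalg.solve(K,[*px,1.])[:2]; u=d.copy()
    for _ in range(30): u=d/(1+float(s['k1'])*(u@u))
    R=s['view'][:3,:3]; t=s['view'][:3,3]
    return -R.T@t, R.T@np.array([u[0],-u[1],-1])
def onz(s,px,z):
    o,d=ray(s,px); return o+d*(z-o[2])/d[2]
def tri(a,pa,b,pb):
    o1,d1=ray(a,pa);o2,d2=ray(b,pb)
    t=np.linalg.lstsq(np.c_[d1,-d2],o2-o1,rcond=None)[0]; p,q=o1+t[0]*d1,o2+t[1]*d2
    return (p+q)/2,np.linalg.norm(p-q)
E
python3 - <<'E'
from h import *
a=snap('scene','sc0');b=snap('side','si0')
for s in(a,b): print(s['k1'],s['intrinsics'][0],np.linalg.inv(s['view'])[:3].round(3))
print(arm.state())
E
```

```text
pics
-0.020926065663577038 [487.50282389   0.         277.79513449] [[ 0.67   0.467 -0.577 -0.437]
 [-0.742  0.425 -0.518 -1.056]
 [ 0.003  0.776  0.631  1.177]]
-0.06851784026612871 [402.4591851    0.         270.12866748] [[ 0.992  0.069 -0.103  0.351]
 [-0.123  0.484 -0.866 -1.7  ]
 [-0.01   0.872  0.489  0.968]]
{'time_s': 0.1, 'qpos': array([ 1.23536859e+00,  4.91508720e-01,  1.55939119e+00, -7.76081987e-06,
        1.09168765e+00, -1.05563465e-01]), 'dq': array([-0.00101124, -0.00116358, -0.00318111,  0.00036564,  0.00224087,
       -0.00031234]), 'joint_torque': array([ 3.16051817e-03, -6.13622403e+01, -2.58603448e+01,  6.94546360e-02,
        4.70309670e-02, -1.04202950e-04]), 'ee_pos': array([0.14229038, 0.60836869, 0.21411339]), 'tcp_rot': array([ 0.70236719,  0.08074545,  0.70251631, -0.08143299]), 'force': array([-0.02702027,  0.89962242, -0.07115631]), 'wrist_torque': array([-0.04090772,  0.01998534,  0.00629353]), 'finger_gap': 0.09516931498139833}
```

View pics/sc0.png

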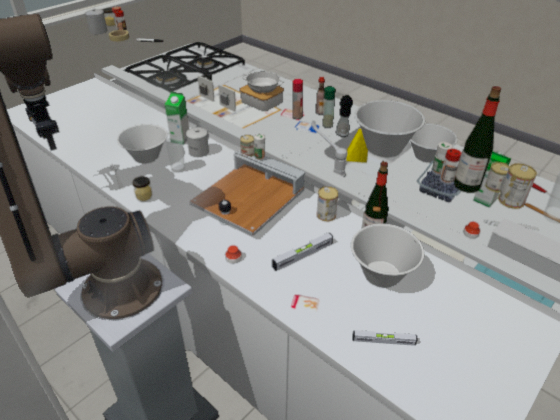

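View pics/si0.png

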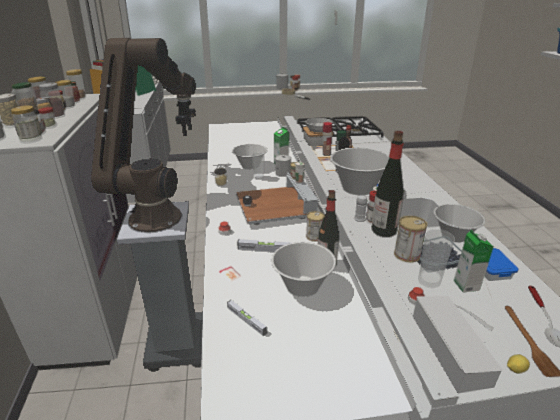

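The scene shows two levels: A at scene px (303,250), just right of the stand and in front of the tin, and B at (385,338), farther right. The stand is at (248,195), its knob at (225,206), the tin at (327,204) and the timer at (233,254). Next is a close crop of each to compare sizes.

```bash
python3 - <<'E'
from h import *
a=load('sc0')['pixels']
cv2.imwrite('pics/c1.png',cv2.resize(a[150:350,180:430],None,fx=3.2,fy=3,interpolation=cv2.INTER_CUBIC))
b=load('si0')['pixels']
cv2.imwrite('pics/c2.png',cv2.resize(b[170:340,200:360],None,fx=5,fy=3.5,interpolation=cv2.INTER_CUBIC))
E
```

```text
(no output)
```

View pics/c1.png

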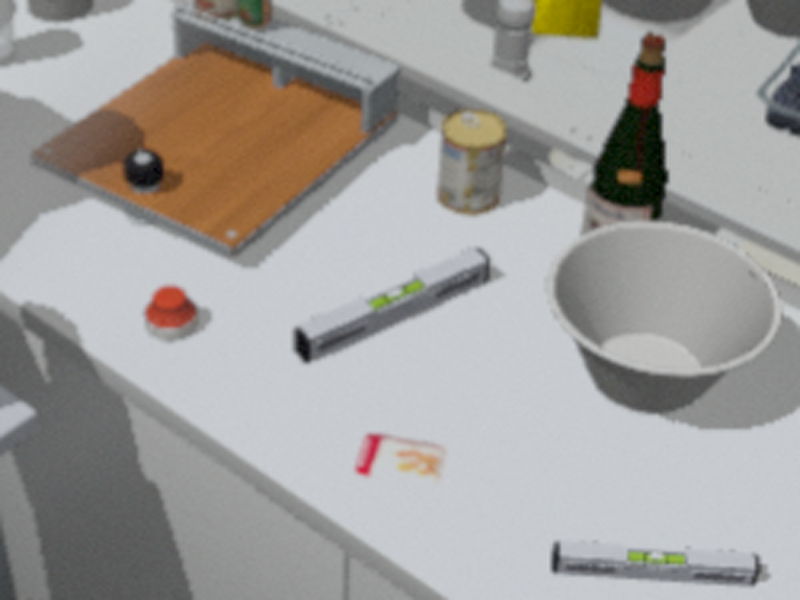

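View pics/c2.png

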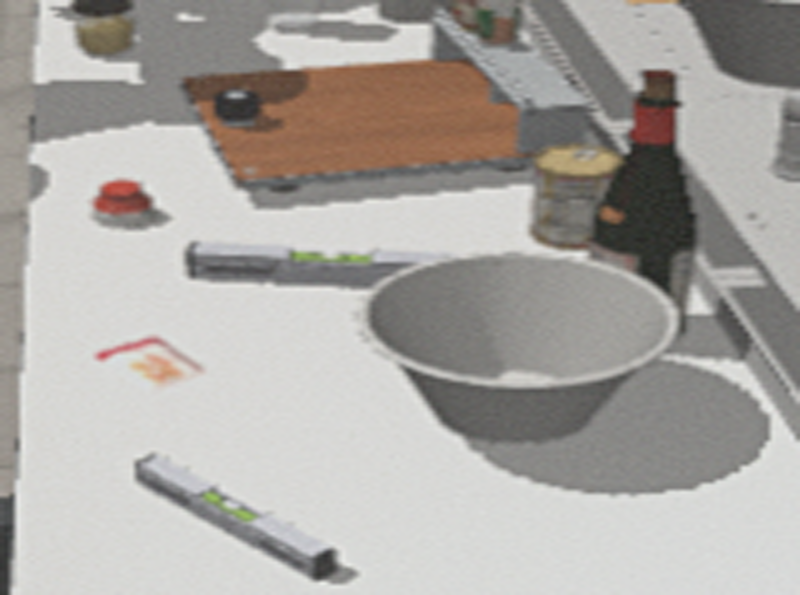

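The crops show level A with ends at c1 (305,335) and (483,256) and its vial at (397,293). Level B has ends at (557,560) and (760,572). The deck's front corners are at c1 (33,155) and (234,243), and the knob top is at (143,155). The side crop agrees with this.

```bash
python3 - <<'E'
from h import *
a=load('sc0');b=load('si0')
A=lambda x,y:(180+x/3.2-.3,150+y/3-.3)
B=lambda x,y:(200+x/5-.3,170+y/3.5-.3)
print('A ends',onz(a,A(305,335),.04),onz(a,A(483,256),.04),np.linalg.norm(onz(a,A(305,335),.04)-onz(a,A(483,256),.04)),'vial',onz(a,A(397,293),.04), onz(b,B(332,257),.04), onz(b,B(192,247),.04))
print('B', np.linalg.norm(onz(a,A(557,548),.03)-onz(a,A(760,560),.03)),onz(a,A(657,556),.03))
FL=onz(a,A(33,155),.044);FR=onz(a,A(234,243),.044)
print('FL,FR',FL,FR,np.linalg.norm(FL-FR)); print(onz(b,B(183,79),.044),onz(b,B(240,183),.044))
print('tri',tri(a,A(33,155),b,B(183,79)),tri(a,A(234,243),b,B(240,183)))
print('knob',onz(a,A(143,157),.08),onz(b,B(238,93),.08), tri(a,A(143,165),b,B(237,103)))
print('bracket',onz(a,A(281,85),.04),'shelf R end front low',tri(a,A(366,78),b,B(520,108)))
print('timer',tri(a,A(172,298),b,B(122,188)),'tin top',onz(a,A(474,122),.11))
yaw=None
d=(FL-FR)[:2];d/=np.linalg.norm(d);print('deck yaw',np.arctan2(-d[0],d[1]))
E
```

```text
A ends [ 0.37895829 -0.31206477  0.04      ] [ 0.59972114 -0.36918668  0.04      ] 0.22803322113051522 vial [ 0.49116911 -0.33952562  0.04      ] [ 0.49549627 -0.33576895  0.04      ] [ 0.38264186 -0.2988957   0.04      ]
B 0.17721040598386234 [ 0.38162684 -0.72774675  0.03      ]
FL,FR [0.39187702 0.12592244 0.044     ] [ 0.43298422 -0.15932646  0.044     ] 0.28819566371939204
[0.3974078  0.13629959 0.044     ] [ 0.43295131 -0.16416221  0.044     ]
tri (array([0.39553119, 0.12990264, 0.04398925]), np.float64(0.006748270901088574)) (array([ 0.43377577, -0.15837598,  0.04151861]), np.float64(0.0020272530741157085))
knob [ 0.44596266 -0.00573726  0.08      ] [0.44582676 0.01468264 0.08      ] (array([ 0.44182486, -0.00995198,  0.07540753]), np.float64(0.004551199132330125))
bracket [0.69647656 0.01715095 0.04      ] shelf R end front low (array([ 0.69486047, -0.11978645,  0.11337564]), np.float64(0.008699165901347427))
timer (array([ 0.32643396, -0.17444111,  0.04803109]), np.float64(0.007217851059054903)) tin top [ 0.71766921 -0.26053363  0.11      ]
deck yaw 0.14312456977892574
```

Level A measures about 0.23 m and level B about 0.18 m, so A is the right one. I'm setting out towards it, keeping the tool orientation and swinging high over the stand.

>>> {"method": "apply_moves", "body": {
  "targets": [
    [[-0.01,-0.0165,0.036,0,0,0],[-0.01,-0.0165,0.036,0,0,0],[-0.01,-0.0165,0.036,0,0,0],[-0.01,-0.0165,0.036,0,0,0],[-0.01,-0.0165,0.036,0,0,0],[-0.01,-0.0165,0.036,0,0,0],[-0.01,-0.0165,0.036,0,0,0],[-0.01,-0.0165,0.036,0,0,0],[-0.01,-0.0165,0.036,0,0,0],[-0.01,-0.0165,0.036,0,0,0]]
  ],
  "claw": 1
}}

```text
time_s: 0.93
ee_pos: [0.4565, 0.3643, 0.315]
tcp_rot: [0.702, 0.081, 0.703, -0.081]
force: [-0.1, 0.5, -0.4]
finger_gap: 0.0951
```

>>> {"method": "apply_moves", "body": {
  "targets": [
    [[0,-0.0378,0.0108,0,0,0],[0,-0.0378,0.0108,0,0,0],[0,-0.0378,0.0108,0,0,0],[0,-0.0378,0.0108,0,0,0],[0,-0.0378,0.0108,0,0,0],[0,-0.0378,0.0108,0,0,0],[0,-0.0378,0.0108,0,0,0],[0,-0.0378,0.0108,0,0,0],[0,-0.0378,0.0108,0,0,0]]
  ]
}}

```text
time_s: 1.68
ee_pos: [0.472, 0.0107, 0.3146]
tcp_rot: [0.702, 0.081, 0.702, -0.081]
force: [0.3, 0.1, -0.2]
finger_gap: 0.0951
```

```bash
python3 - <<'E'
from h import *
s=snap('wrist','w0'); print(np.linalg.inv(s['view'])[:3].round(3),s['k1'],s['intrinsics'][0,0]); st=arm.state(); print(st['ee_pos'],st['tcp_rot'],st['qpos'],st['time_s'])
E
```

```text
[[ 0.227 -0.942 -0.247  0.404]
 [ 0.974  0.22   0.058  0.027]
 [ 0.    -0.253  0.967  0.484]] 0.02726042458679076 327.6467164335384
[0.47258049 0.00544657 0.31446256] [ 0.70236636  0.08125776  0.70231661 -0.0826441 ] [-0.12723076  0.17177788  1.76827985 -0.00210139  1.20144361 -1.46495414] 1.7333
```

View pics/w0.png

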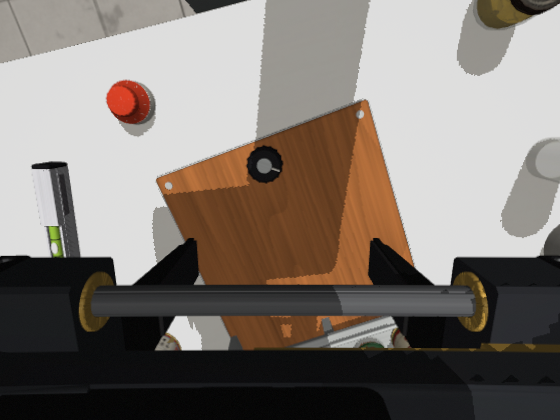

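The wrist view shows the deck with its front right corner at (157,178), front left corner at (367,99) and knob top at (264,165). The timer is at (127,102). The level's near end is at (50,165) and its vial at (55,240).

```bash
python3 - <<'E'
from h import *
s=load('w0')
FR=onz(s,(157,178.5),.0445);FL=onz(s,(367,99),.0445);K=onz(s,(264.5,165),.084)
R2=onz(s,(228,345),.041)
L2=onz(s,(413,262),.042)
print(FL,FR,np.linalg.norm(FL-FR),'K',K, R2,L2)
y=(FL-FR)[:2];y/=np.linalg.norm(y);print('yaw',np.arctan2(-y[0],y[1]), [np.arctan2(*(p-q)[:2][::-1]) for p,q in((R2,FR),(L2,FL))])
x=np.array([y[1],-y[0]]);m=(FL+FR)[:2]/2
for ex in(x,):
  print('top from corners',m+.155*x,'from knob',K[:2]+.125*x)
print('lev near end L,R',onz(s,(34,165),.04),onz(s,(67,163),.04),'vial edges',onz(s,(48,226),.04),onz(s,(60,226),.04),onz(s,(46,226),.04))
E
```

```text
[0.39655791 0.13827415 0.0445    ] [ 0.43262361 -0.15366316  0.0445    ] 0.2941566416068781 K [ 0.44372566 -0.00517201  0.084     ] [ 0.70657151 -0.13131959  0.041     ] [0.63286215 0.16694524 0.042     ]
yaw 0.12291640421170488 [np.float64(0.08138122979493086), np.float64(0.12074106079327768)]
top from corners [0.56842133 0.0113096 ] from knob [0.56778257 0.01015388]
lev near end L,R [ 0.37939012 -0.30744239  0.04      ] [ 0.38644154 -0.26454926  0.04      ] vial edges [ 0.46276652 -0.32406699  0.04      ] [ 0.46651512 -0.30812896  0.04      ] [ 0.46214304 -0.32671724  0.04      ]
```

>>> {"method": "apply_moves", "body": {
  "targets": [
    [[0.005,-0.0378,0.0108,0,0,0],[0.005,-0.0378,0.0108,0,0,0],[0.005,-0.0378,0.0108,0,0,0],[0.005,-0.0378,0.0108,0,0,0],[0.005,-0.0378,0.0108,0,0,0],[0.005,-0.0378,0.0108,0,0,0],[0.005,-0.0378,0.0108,0,0,0],[0.005,-0.0378,0.0108,0,0,0],[0.005,-0.0378,0.0108,0,0,0]]
  ]
}}

```text
time_s: 2.48
ee_pos: [0.4892, -0.3428, 0.269]
tcp_rot: [0.702, 0.081, 0.703, -0.081]
force: [0.1, 0.2, -0.8]
finger_gap: 0.0951
```

```bash
python3 - <<'E'
from h import *
s=snap('wrist','w1'); st=arm.state(); print(st['ee_pos'],st['tcp_rot'],st['qpos'],st['time_s'])
E
```

```text
[ 0.48909569 -0.34851342  0.26740521] [ 0.7019124   0.08168582  0.70275836 -0.08232307] [-7.28413193e-01  4.08744518e-01  1.55141360e+00 -1.54004567e-03
  1.18189616e+00 -2.06615849e+00] 2.5333
```

View pics/w1.png

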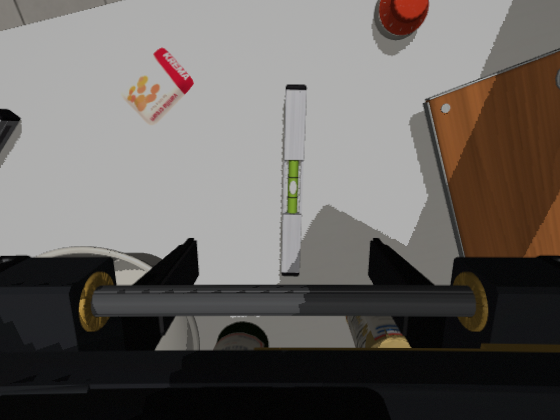

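The wrist view shows the level's near end centre at (296,87), far end at (290,274) and vial centre at (293,188). The bowl rim is at the left, around (190,270).

```bash
python3 - <<'E'
from h import *
s=load('w1')
n=onz(s,(296,87),.04);f=onz(s,(290,274),.04);v=onz(s,(293,188),.04)
print(n,f,v,(n+f)/2,np.linalg.norm(n-f),np.degrees(np.arctan2(f[1]-n[1],f[0]-n[0])))
a=load('sc0');b=load('si0')
# bowl rim: fit circle centre/height coarse: scene leftmost/rightmost (548,290),(778,300) ; side (362,310),(680,318)
for z in(.08,.1,.12,.14):
  A=lambda x,y:(180+x/3.2-.3,150+y/3-.3); B=lambda x,y:(200+x/5-.3,170+y/3.5-.3)
  p,q,r,t=onz(a,A(548,290),z),onz(a,A(778,300),z),onz(b,B(362,310),z),onz(b,B(680,318),z)
  print(z,((p+q)/2)[:2],((r+t)/2)[:2],np.linalg.norm(p-q)/2,np.linalg.norm(r-t)/2)
st=arm.state();from scipy.spatial.transform import Rotation as R
M=R.from_quat(st['tcp_rot'],scalar_first=True).as_matrix();print(M.round(4),st['ee_pos'], 'tool delta to mid',(M.T@((n+f)/2-st['ee_pos'])).round(4))
E
```

```text
[ 0.38308443 -0.30202881  0.04      ] [ 0.60794373 -0.36031612  0.04      ] [ 0.49621737 -0.33102283  0.04      ] [ 0.49551408 -0.33117246  0.04      ] 0.23229101326690546 -14.532177210488845
0.08 [ 0.63568918 -0.56468013] [ 0.61473595 -0.52017571] 0.11487334204864767 0.1172034700414135
0.1 [ 0.61613646 -0.57363487] [ 0.60880688 -0.54673713] 0.11277978700316978 0.11456454686441205
0.12 [ 0.59658374 -0.58258961] [ 0.6028778  -0.57329855] 0.11068623195769207 0.1119256236874106
0.14 [ 0.57703102 -0.59154435] [ 0.59694873 -0.59985998] 0.1085926769122141 0.10928670051040909
[[-1.300e-03  2.304e-01  9.731e-01]
 [-8.000e-04  9.731e-01 -2.304e-01]
 [-1.000e+00 -1.000e-03 -1.100e-03]] [ 0.48909569 -0.34851342  0.26740521] tool delta to mid [0.2274 0.0186 0.0025]
```

>>> {"method": "apply_moves", "body": {
  "targets": [
    [[0.02,0.0093,0.0013,1.2,0,0],[0.02,0.0093,0.0013,0,0,0],[0.03,0,0,0,0,0],[0.03,0,0,0,0,0],[0.03,0,0,0,0,0],[0.03,0,0,0,0,0],[0.03,0,0,0,0,0],[0.03,0,0,0,0,0],[0.02,0,0,0,0,0],[0.015,0,0,0,0,0]]
  ]
}}

```text
time_s: 3.37
ee_pos: [0.4958, -0.3227, 0.0121]
tcp_rot: [0.701, 0.089, 0.702, -0.088]
force: [-0.1, 1.1, 0.1]
finger_gap: 0.0949
```

>>> {"method": "apply_moves", "body": {
  "targets": [
    [[0.005,0,0,0,0,0],[0,0,0,0,0,0],[0,0,0,0,0,0]]
  ]
}}

```text
time_s: 3.62
ee_pos: [0.4968, -0.3235, 0.01]
tcp_rot: [0.702, 0.088, 0.702, -0.088]
force: [-0.5, -0.3, -0.2]
finger_gap: 0.095
```

>>> {"method": "apply_moves", "body": {
  "targets": [
    [[0.002,-0.0075,0,0,0,0],[0,0,0,0,0,0],[0,0,0,0,0,0]]
  ]
}}

```text
time_s: 3.87
ee_pos: [0.4948, -0.3314, 0.0084]
tcp_rot: [0.702, 0.088, 0.701, -0.089]
force: [-0.8, 0.8, -0.8]
finger_gap: 0.0947
```

>>> {"method": "apply_moves", "body": {
  "targets": [
    [[0,0,0,0,0,0],[0,0,0,0,0,0],[0,0,0,0,0,0],[0,0,0,0,0,0],[0,0,0,0,0,0],[0,0,0,0,0,0],[0,0,0,0,0,0],[0,0,0,0,0,0]]
  ],
  "claw": -1,
  "force": 30
}}

```text
time_s: 4.53
ee_pos: [0.4947, -0.3306, 0.0076]
tcp_rot: [0.702, 0.088, 0.702, -0.088]
force: [0.4, 0.6, 0.2]
finger_gap: 0.0471
```

>>> {"method": "apply_moves", "body": {
  "targets": [
    [[0,0,0,0,0,0],[0,0,0,0,0,0],[0,0,0,0,0,0],[0,0,0,0,0,0],[0,0,0,0,0,0],[0,0,0,0,0,0],[0,0,0,0,0,0]]
  ]
}}

```text
time_s: 5.12
ee_pos: [0.4947, -0.3308, 0.0076]
tcp_rot: [0.702, 0.088, 0.702, -0.088]
force: [0.8, -1.0, 0.2]
finger_gap: 0.0236
```

>>> {"method": "apply_moves", "body": {
  "targets": [
    [[-0.01,0,0,0,0,0],[-0.02,0,0,0,0,0],[-0.03,0,0,0,0,0],[-0.03,0,0,0,0,0],[-0.02,0,0,0,0,0],[0,0,0,0,0,0]]
  ]
}}

```text
time_s: 5.62
ee_pos: [0.4959, -0.3315, 0.1221]
tcp_rot: [0.703, 0.087, 0.7, -0.09]
force: [0.3, -0.4, -2.5]
finger_gap: 0.0238
```

```bash
python3 - <<'E'
from h import *
from scipy.spatial.transform import Rotation as R
st=arm.state(); M=R.from_quat(st['tcp_rot'],scalar_first=True).as_matrix()
print(st['ee_pos'],M.round(4),st['finger_gap'],st['force'],st['wrist_torque'],np.degrees(np.arctan2(M[1,1],M[0,1])))
snap('scene','sc1'); s=snap('side','si1')
E
```

```text
[ 0.49591601 -0.33151828  0.12208317] [[ 0.0049  0.248   0.9688]
 [-0.0039  0.9688 -0.2479]
 [-1.     -0.0026  0.0057]] 0.02375852564785522 [ 0.29026099 -0.35646897 -2.50097537] [-0.07500308 -0.01976064  0.03180546] 75.64271909251275
```

>>> {"method": "apply_moves", "body": {
  "targets": [
    [[0,0,0,-7.13,0,0],[0,0,0,-7.13,0,0],[0,0,0,-7.13,0,0],[0,0.02,0.006,0,0,0],[0,0.035,0.012,0,0,0],[0,0.037,0.0126,0,0,0],[0,0.037,0.0126,0,0,0],[0,0.037,0.0126,0,0,0],[0,0.037,0.0126,0,0,0],[0,0.035,0.0126,0,0,0]]
  ]
}}

```text
time_s: 6.55
ee_pos: [0.5451, -0.0823, 0.1158]
tcp_rot: [0.705, -0.043, 0.707, 0.044]
force: [1.1, -0.6, -3.1]
finger_gap: 0.0238
```

>>> {"method": "apply_moves", "body": {
  "targets": [
    [[0,0.0207,0.0074,0,0,0],[0,0,0,0,0,0],[0,0,0,0,0,0]]
  ]
}}

```text
time_s: 6.8
ee_pos: [0.5501, -0.0618, 0.116]
tcp_rot: [0.705, -0.044, 0.707, 0.044]
force: [-1.2, -0.0, -4.2]
finger_gap: 0.024
```

```bash
python3 - <<'E'
from h import *
from scipy.spatial.transform import Rotation as R
st=arm.state(); M=R.from_quat(st['tcp_rot'],scalar_first=True).as_matrix()
print(st['ee_pos'],M.round(4),st['finger_gap'],np.degrees(np.arctan2(M[1,1],M[0,1])))
s=snap('wrist','w2')
cv2.imwrite('pics/w2.png',s['pixels'][:,50:])
s=snap('scene','sc2')
E
```

```text
[ 0.55014544 -0.06182759  0.11601121] [[-2.800e-03 -1.248e-01  9.922e-01]
 [ 7.000e-04  9.922e-01  1.248e-01]
 [-1.000e+00  1.000e-03 -2.700e-03]] 0.023959187719826726 97.16685654227702
```

View pics/w2.png

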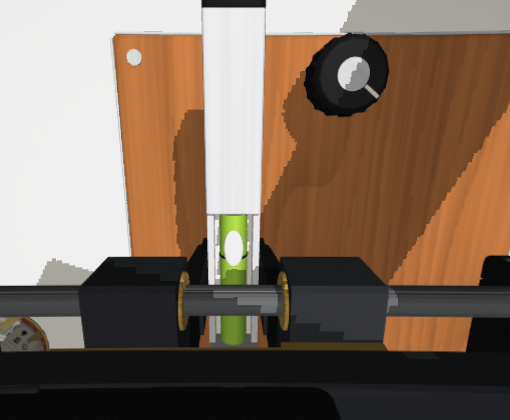

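The wrist view (crop offset 50 px) shows the level held parallel to the deck's edges. The knob cap is at (403,73) in full-image pixels, the deck's front right corner is at (163,36) and the front edge is horizontal. I'm checking the deck pose from this.

```bash
python3 - <<'E'
from h import *
s=load('w2')
K=onz(s,(403,74),.084);FR=onz(s,(163,36),.0445);F2=onz(s,(558,31.5),.0445);E2=onz(s,(183,260),.0425)
print('K',K,'FR',FR,'front edge pt',F2,'yaw',np.arctan2(-(F2-FR)[0],(F2-FR)[1]),'side yaw',np.arctan2((E2-FR)[1],(E2-FR)[0]))
x=np.array([np.cos(.123),np.sin(.123)]);y=np.array([-x[1],x[0]])
print('top est',K[:2]+.125*x, FR[:2]+.155*x+.15*y)
E
```

```text
K [ 0.44393812 -0.00585004  0.084     ] FR [ 0.43388722 -0.15604632  0.0445    ] front edge pt [0.40033139 0.10042886 0.0445    ] yaw 0.13009565672950632 side yaw 0.12464887218365753
top est [0.56799374 0.00948623] [0.56931269 0.0118374 ]
```

>>> {"method": "apply_moves", "body": {
  "targets": [
    [[0.015,0,0,0,0,0],[0.015,0,0,0,0,0],[0.015,0,0,0,0,0],[0.01,0,0,0,0,0],[0.005,0,0,0,0,0],[0,0,0,0,0,0],[0,0,0,0,0,0]]
  ]
}}

```text
time_s: 7.48
ee_pos: [0.5508, -0.0636, 0.0577]
tcp_rot: [0.706, -0.043, 0.706, 0.043]
force: [0.0, 0.5, -2.4]
finger_gap: 0.0236
```

>>> {"method": "apply_moves", "body": {
  "targets": [
    [[0,0,0.01,0,0,0],[0,0,0.01,0,0,0],[0,0,0.01,0,0,0],[0,0,0.01,0,0,0],[0,0,0.01,0,0,0],[0,0,0.005,0,0,0],[0,0,0,0,0,0],[0,0,0,0,0,0]]
  ]
}}

```text
time_s: 8.15
ee_pos: [0.6054, -0.0562, 0.0574]
tcp_rot: [0.706, -0.043, 0.706, 0.044]
force: [-0.5, -0.8, -4.4]
finger_gap: 0.0239
```

```bash
python3 - <<'E'
from h import *
st=arm.state(); print(st['ee_pos'],st['force'],st['wrist_torque'])
a=snap('scene','sc3'); 
cv2.imwrite('pics/v3.png',cv2.resize(a['pixels'][140:240,180:320],None,fx=5,fy=5,interpolation=cv2.INTER_CUBIC))
E
```

```text
[ 0.60540914 -0.05617987  0.05743243] [-0.47231596 -0.75056324 -4.36765286] [ 0.06063839  0.00374629 -0.00033752]
```

View pics/v3.png

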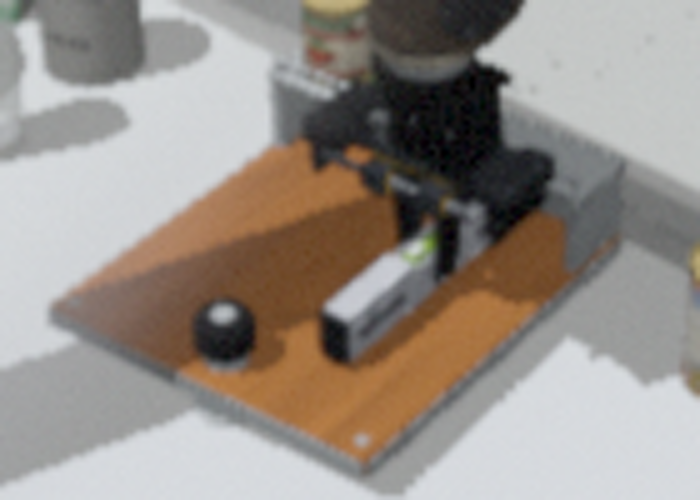

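The level lies in the right bay and is clear of the shelf; its front end is at (338,330) in the crop. I'm pushing slowly towards the back panel.

>>> {"method": "apply_moves", "body": {
  "targets": [
    [[0,0,0.002,0,0,0],[0,0,0.002,0,0,0],[0,0,0.002,0,0,0],[0,0,0.001,0,0,0],[0,0,0.001,0,0,0],[0,0,0,0,0,0]]
  ]
}}

```text
time_s: 8.7
ee_pos: [0.6135, -0.0554, 0.0576]
tcp_rot: [0.706, -0.043, 0.706, 0.043]
force: [-0.5, 0.5, -2.6]
finger_gap: 0.0236
```

>>> {"method": "apply_moves", "body": {
  "targets": [
    [[0,0,0.001,0,0,0],[0,0,0.001,0,0,0],[0,0,0.001,0,0,0],[0,0,0,0,0,0]]
  ]
}}

```text
time_s: 9.03
ee_pos: [0.6145, -0.0551, 0.0574]
tcp_rot: [0.704, -0.043, 0.707, 0.044]
force: [-8.6, -2.0, 1.3]
finger_gap: 0.024
```

Contact with the back panel: −8.6 N. I'm easing back 1 mm and lowering.

>>> {"method": "apply_moves", "body": {
  "targets": [
    [[0.001,0,-0.001,0,0,0],[0.0015,0,0,0,0,0],[0.0015,0,0,0,0,0],[0.001,0,0,0,0,0],[0.001,0,0,0,0,0],[0,0,0,0,0,0]]
  ]
}}

```text
time_s: 9.53
ee_pos: [0.6144, -0.0551, 0.0515]
tcp_rot: [0.705, -0.043, 0.707, 0.043]
force: [-4.8, -0.5, -1.7]
finger_gap: 0.0238
```

>>> {"method": "apply_moves", "body": {
  "targets": [
    [[0.001,0,0,0,0,0],[0.001,0,0,0,0,0],[0,0,0,0,0,0]]
  ]
}}

```text
time_s: 9.78
ee_pos: [0.6144, -0.0551, 0.0502]
tcp_rot: [0.705, -0.043, 0.706, 0.043]
force: [-6.7, -1.1, 7.9]
finger_gap: 0.0237
```

Downward contact with the deck as well. Releasing.

>>> {"method": "apply_moves", "body": {
  "targets": [
    [[0,0,0,0,0,0],[0,0,0,0,0,0],[0,0,0,0,0,0],[0,0,0,0,0,0],[0,0,0,0,0,0],[0,0,0,0,0,0],[0,0,0,0,0,0],[0,0,0,0,0,0]]
  ],
  "claw": 0.6
}}

```text
time_s: 10.45
ee_pos: [0.6154, -0.0552, 0.0496]
tcp_rot: [0.706, -0.043, 0.706, 0.043]
force: [-0.5, 0.9, 0.2]
finger_gap: 0.0716
```

>>> {"method": "apply_moves", "body": {
  "targets": [
    [[-0.01,0,0,0,0,0],[-0.02,0,0,0,0,0],[-0.03,0,0,0,0,0],[-0.03,0,0,0,0,0],[-0.03,0,0,0,0,0],[-0.03,0,0,0,0,0],[0,0,0,0,0,0]]
  ]
}}

```text
time_s: 11.03
ee_pos: [0.6172, -0.0555, 0.2064]
tcp_rot: [0.709, -0.044, 0.703, 0.043]
force: [-0.5, -0.4, -0.5]
finger_gap: 0.0762
```

```bash
python3 - <<'E'
from h import *
from scipy.spatial.transform import Rotation as R
st=arm.state(); M=R.from_quat(st['tcp_rot'],scalar_first=True).as_matrix()
print(st['ee_pos'],M.round(4),st['finger_gap'],st['qpos'],np.degrees(np.arctan2(M[1,1],M[0,1])))
s=snap('wrist','w4')
E
```

```text
[ 0.61723733 -0.05546963  0.20636991] [[ 0.009  -0.1224  0.9924]
 [-0.0017  0.9925  0.1224]
 [-1.     -0.0028  0.0088]] 0.07617607387927709 [-1.96200705e-01  4.87837343e-01  1.58872560e+00  9.09407970e-05
  1.05582417e+00 -1.88978007e+00] 97.03169872944108
```

View pics/w4.png

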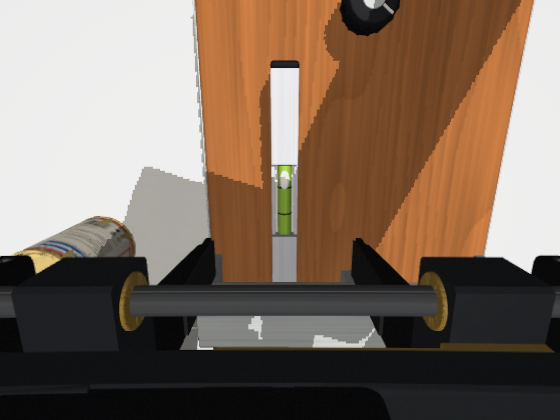

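The level stands straight at the back panel, with its bubble towards the front at (285,180) against a vial middle of about (285,200). Next I'm working out which gripper yaw lets the wrist camera see the vial while the gripper holds the knob.

```bash
python3 - <<'E'
from h import *
from scipy.spatial.transform import Rotation as R
s=load('w4'); st=arm.state()
M=np.eye(4);M[:3,:3]=R.from_quat(st['tcp_rot'],scalar_first=True).as_matrix();M[:3,3]=st['ee_pos']
n=onz(s,(285,64),.08);lv=onz(s,(285,200),.08);print('front end',n,'vial',lv)
C=np.linalg.inv(M)@np.linalg.inv(s['view'])   # cam in tool
x=np.array([np.cos(.125),np.sin(.125),0]);top=np.array([.568,.0105,.04]);y=np.array([-x[1],x[0],0])
print('deck coords of level front',(n-top)@x,(n-top)@y)
K=np.array([.4438,-.0055,.055])
for a in range(-180,181,15):
  T=np.eye(4);an=np.radians(a); ty=np.array([np.cos(an),np.sin(an),0]);tx=np.array([0,0,-1.])
  T[:3,:3]=np.c_[tx,ty,np.cross(tx,ty)];T[:3,3]=K
  s2=dict(s);s2['view']=np.linalg.inv(T@C)
  p=[top+x*(.04+d)+y*(-.066)+np.array([0,0,.04]) for d in(-.034,0,.034)]
  px=proj(s2,p).round(); q6=st['qpos'][5]-np.radians((a-97))+.04
  if (px[1]>0).all() and (px[1]<[560,420]).all(): print(a,round(q6,2),px.tolist())
E
```

```text
front end [ 0.49981059 -0.0683014   0.08      ] vial [ 0.61453309 -0.05391457  0.08      ]
deck coords of level front -0.0774819132015785 -0.06968506605515731
```

No yaw gives the wrist camera a view of the vial, so the scene and side cameras will read the bubble. I'm moving above the knob.

>>> {"method": "apply_moves", "body": {
  "targets": [
    [[0,0.0142,-0.0332,0,0,0],[0,0.0142,-0.0332,0,0,0],[0,0.0142,-0.0332,0,0,0],[0,0.0142,-0.0332,0,0,0],[0,0.0142,-0.0332,0,0,0],[0.03,0,0,0,0,0],[0.03,0,0,0,0,0],[0,0,0,0,0,0],[0,0,0,0,0,0]]
  ]
}}

```text
time_s: 11.83
ee_pos: [0.4413, -0.0049, 0.1391]
tcp_rot: [0.705, -0.043, 0.707, 0.044]
force: [0.5, 0.1, 0.4]
finger_gap: 0.0759
```

```bash
python3 - <<'E'
from h import *
from scipy.spatial.transform import Rotation as R
st=arm.state(); M=R.from_quat(st['tcp_rot'],scalar_first=True).as_matrix()
print(st['ee_pos'],M.round(4),st['qpos'].round(2),'tool delta',M.T@(np.array([.4438,-.0055,.051])-st['ee_pos']))
a=[snap('scene',f'sp{i}') for i in range(3)];b=[snap('side',f'sq{i}') for i in range(3)]
x=np.array([np.cos(.125),np.sin(.125),0]);y=np.array([-x[1],x[0],0]);top=np.array([.568,.0105,.04])
L=[top+x*(.041+d)+y*(-.0697)+[0,0,.04] for d in(-.034,0,.034)]
pa=proj(a[0],L);pb=proj(b[0],L);print(pa,pb)
o=[]
for S,p in((a,pa),(b,pb)):
  im=np.mean([s['pixels'].astype(float) for s in S],0).astype(np.uint8); c=p[1].round().astype(int)
  o.append(cv2.resize(im[c[1]-20:c[1]+20,c[0]-26:c[0]+26],None,fx=7.5,fy=7.5,interpolation=cv2.INTER_NEAREST))
cv2.imwrite('pics/v5.png',np.hstack(o))
E
```

```text
[ 0.44126274 -0.00491138  0.13909302] [[-3.300e-03 -1.222e-01  9.925e-01]
 [ 6.000e-04  9.925e-01  1.223e-01]
 [-1.000e+00  1.000e-03 -3.200e-03]] [-0.16  0.35  2.08  0.    0.72 -1.85] tool delta [ 0.08808371 -0.00098482  0.00273031]
[[261.39609576 190.65816737]
 [266.79970814 186.11751241]
 [272.07627338 181.68384446]] [[277.88235842 201.41924445]
 [284.87671231 200.51798842]
 [291.81639435 199.62406265]]
```

View pics/v5.png

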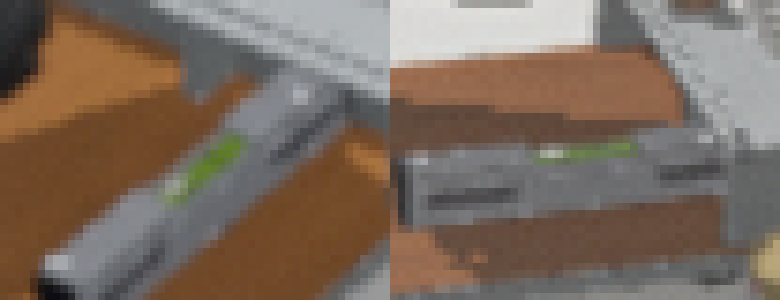

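The crops (average of three frames) show the bubble, a pale patch, at the front end of the green vial in both views, as expected when unpressed. Descending on the knob and gripping.

>>> {"method": "apply_moves", "body": {
  "targets": [
    [[0.015,-0.001,0.0027,0,0,0],[0.02,0,0,0,0,0],[0.02,0,0,0,0,0],[0.015,0,0,0,0,0],[0.01,0,0,0,0,0],[0.005,0,0,0,0,0],[0.003,0,0,0,0,0],[0,0,0,0,0,0]]
  ]
}}

```text
time_s: 12.8
ee_pos: [0.4448, -0.0057, 0.0516]
tcp_rot: [0.706, -0.043, 0.706, 0.043]
force: [1.0, -0.1, 0.8]
finger_gap: 0.0762
```

>>> {"method": "apply_moves", "body": {
  "targets": [
    [[0,0,0,0,0,0],[0,0,0,0,0,0],[0,0,0,0,0,0],[0,0,0,0,0,0],[0,0,0,0,0,0],[0,0,0,0,0,0],[0,0,0,0,0,0],[0,0,0,0,0,0]]
  ],
  "claw": -1,
  "force": 35
}}

```text
time_s: 13.47
ee_pos: [0.4449, -0.0062, 0.0518]
tcp_rot: [0.706, -0.044, 0.706, 0.043]
force: [-0.2, -6.1, 1.0]
finger_gap: 0.0432
```

>>> {"method": "apply_moves", "body": {
  "targets": [
    [[0.001,-0.0005,0,0,0,0],[0.001,0,0,0,0,0],[0.001,0,0,0,0,0],[0.001,0,0,0,0,0],[0,0,0,0,0,0],[0,0,0,0,0,0]]
  ]
}}

```text
time_s: 13.97
ee_pos: [0.4442, -0.0063, 0.0476]
tcp_rot: [0.705, -0.043, 0.706, 0.043]
force: [-4.5, -4.7, 7.0]
finger_gap: 0.0433
```

>>> {"method": "apply_moves", "body": {
  "targets": [
    [[0.001,0,0,0,0,0],[0.001,0,0,0,0,0],[0,0,0,0,0,0],[0,0,0,0,0,0]]
  ]
}}

```text
time_s: 14.3
ee_pos: [0.4441, -0.0063, 0.0463]
tcp_rot: [0.706, -0.043, 0.706, 0.043]
force: [-8.2, -5.8, 20.6]
finger_gap: 0.0434
```

The foot is on its saucer: force went from 7 to 20.6 N. I'm letting the bubble settle, then reading it from both cameras.

>>> {"method": "apply_moves", "body": {
  "targets": [
    [[0,0,0,0,0,0],[0,0,0,0,0,0],[0,0,0,0,0,0],[0,0,0,0,0,0],[0,0,0,0,0,0],[0,0,0,0,0,0],[0,0,0,0,0,0],[0,0,0,0,0,0]]
  ]
}}

```text
time_s: 14.97
ee_pos: [0.4441, -0.0063, 0.0463]
tcp_rot: [0.706, -0.043, 0.706, 0.043]
force: [-7.5, -4.7, 21.4]
finger_gap: 0.0434
```

```bash
cat > bub.py <<'E'
from h import *
import sys
tag=sys.argv[1]; N=8
if tag!='old':
  S={n:[imaging.snapshot(n) for _ in range(N)] for n in('scene','side')}
  S={n:dict(view=np.array(v[0]['view']),intrinsics=np.array(v[0]['intrinsics']),k1=v[0]['k1'],pixels=np.mean([np.array(s['pixels'],float) for s in v],0)) for n,v in S.items()}
  pickle.dump(S,open(f'pics/{tag}.pkl','wb'))
else:
  S={}
  for n,f in(('scene','sp'),('side','sq')):
    v=[load(f'{f}{i}') for i in range(3)]; S[n]=dict(v[0]); S[n]['pixels']=np.mean([s['pixels'].astype(float) for s in v],0)
x=np.array([np.cos(.125),np.sin(.125),0]);y=np.array([-x[1],x[0],0]);top=np.array([.568,.0105,.04])
st=arm.state();print(st['time_s'],st['ee_pos'],st['force'])
o=[]
for n,s in S.items():
  im=s['pixels'].astype(np.float32); d=np.arange(-.046,.0461,.002)
  best=None
  for oy in np.arange(-.012,.0121,.002):   # find lateral offset with most green
    P=proj(s,[top+x*(.041+t)+y*(-.0697+oy)+[0,0,.04] for t in d]).astype(np.float32)
    v=cv2.remap(im,P[:,:1],P[:,1:],cv2.INTER_LINEAR)[:,0]
    g=v[:,1]-(v[:,0]+v[:,2])/2
    if best is None or g.sum()>best[0]: best=(g.sum(),oy,g,v)
  print(n,'oy',round(best[1],3));print(' '.join(f'{int(t*1000)}:{g:.0f}/{b:.0f}' for t,g,b in zip(d,best[2],best[3][:,0])))
  c=proj(s,[top+x*.041+y*-.0697+[0,0,.04]])[0].round().astype(int)
  o.append(cv2.resize(im[c[1]-13:c[1]+13,c[0]-16:c[0]+16].astype(np.uint8),None,fx=12,fy=12,interpolation=cv2.INTER_CUBIC))
cv2.imwrite(f'pics/{tag}_v.png',np.hstack(o))
E
python3 bub.py old; python3 bub.py b1
```

```text
14.9667 [ 0.44408143 -0.00629607  0.04630924] [-7.46819598 -4.66003791 21.40994346]
scene oy -0.01
-46:0/137 -44:3/134 -41:8/125 -39:14/116 -37:21/107 -35:23/104 -33:22/107 -31:19/115 -29:17/120 -27:19/115 -25:22/108 -23:25/101 -21:29/90 -19:35/76 -17:40/67 -15:45/60 -13:51/51 -11:52/47 -9:51/49 -7:54/45 -5:55/43 -3:52/46 -1:51/45 0:53/39 2:51/42 4:50/44 6:53/42 8:56/40 10:53/45 12:54/45 14:54/46 16:52/48 18:46/55 20:39/65 22:29/79 24:20/92 26:11/108 28:5/121 30:1/133 32:-1/140 34:-1/141 36:-1/142 38:-1/143 40:-1/143 42:-1/142 44:-2/142 46:-2/142
side oy -0.004
-46:-1/127 -44:-2/125 -41:0/123 -39:3/119 -37:8/112 -35:13/104 -33:18/99 -31:19/102 -29:20/107 -27:19/112 -25:17/120 -23:15/125 -21:15/122 -19:14/121 -17:17/112 -15:21/100 -13:25/91 -11:29/85 -9:32/79 -7:32/80 -5:32/81 -3:33/79 -1:32/78 0:31/77 2:29/78 4:28/79 6:27/81 8:26/82 10:26/84 12:26/85 14:26/86 16:28/84 18:31/81 20:33/79 22:34/78 24:35/78 26:30/80 28:25/82 30:18/90 32:8/102 34:-1/114 36:-1/121 38:-2/128 40:-2/129 42:-2/129 44:-1/128 46:-2/127
15.7667 [ 0.4441137  -0.00628687  0.04632842] [-8.85514739 -5.8322864  20.626
[... 237 characters left out ...]
/104 -1:22/113 0:21/115 2:21/113 4:23/106 6:27/100 8:32/90 10:40/75 12:41/70 14:43/65 16:45/61 18:37/69 20:24/88 22:14/105 24:6/120 26:2/129 28:-1/136 30:-2/142 32:-2/145 34:-2/145 36:-1/145 38:-1/144 40:-2/146 42:-2/146 44:-2/144 46:-2/143
side oy -0.006
-46:-1/126 -44:-1/123 -41:2/115 -39:4/108 -37:12/97 -35:20/85 -33:27/79 -31:30/79 -29:33/78 -27:32/79 -25:30/79 -23:28/80 -21:26/80 -19:23/79 -17:22/78 -15:22/77 -13:25/78 -11:29/79 -9:32/80 -7:33/79 -5:35/78 -3:33/82 -1:31/86 0:28/90 2:25/95 4:22/99 6:20/98 8:18/98 10:18/95 12:18/92 14:20/90 16:23/88 18:27/85 20:28/84 22:28/83 24:26/83 26:20/88 28:14/93 30:8/102 32:2/113 34:-1/120 36:-1/123 38:-2/126 40:-2/129 42:-1/130 44:-1/130 46:-1/128
```

View pics/b1_v.png

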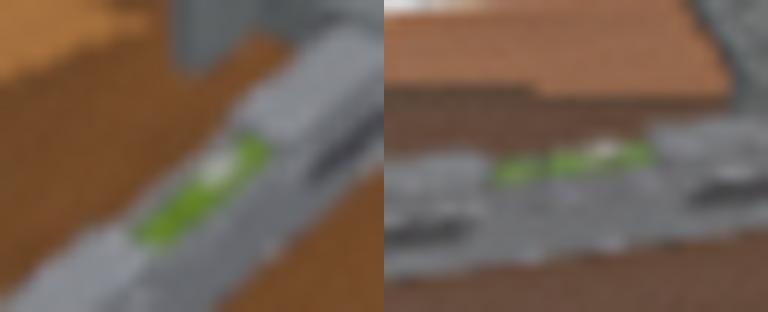

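The vial's green runs from scene (135,240) to (270,145) with the bubble at (215,170). In the side view it runs from (492,175) to (655,153) with the bubble at (603,150). Scaled against the saturated reading, the bubble is about 10.5 mm to the rear, so about 1.05 rad clockwise is needed. I'm turning 57° (positive about tool x).

>>> {"method": "apply_moves", "body": {
  "targets": [
    [[0,0,0,4,0,0],[0,0,0,6,0,0],[0,0,0,6,0,0],[0,0,0,6,0,0],[0,0,0,6,0,0],[0,0,0,6,0,0],[0,0,0,6,0,0],[0,0,0,6,0,0],[0,0,0,6,0,0],[0,0,0,5,0,0]]
  ]
}}

```text
time_s: 16.6
ee_pos: [0.4437, -0.0076, 0.0463]
tcp_rot: [0.64, 0.299, 0.641, -0.301]
force: [-13.2, -25.6, 22.2]
finger_gap: 0.043
```

>>> {"method": "apply_moves", "body": {
  "targets": [
    [[0,0,0,0,0,0],[0,0,0,0,0,0],[0,0,0,0,0,0],[0,0,0,0,0,0],[0,0,0,0,0,0],[0,0,0,0,0,0],[0,0,0,0,0,0],[0,0,0,0,0,0],[0,0,0,0,0,0],[0,0,0,0,0,0]]
  ]
}}

```text
time_s: 17.43
ee_pos: [0.4436, -0.0076, 0.0463]
tcp_rot: [0.641, 0.298, 0.641, -0.299]
force: [-13.7, -25.4, 22.2]
finger_gap: 0.0433
```

```bash
python3 bub.py b2
```

```text
18.2333 [ 0.44361266 -0.00762418  0.04629606] [-12.94473037 -24.63770933  21.91128835]
scene oy -0.012
-46:6/134 -44:12/124 -41:20/111 -39:30/92 -37:39/75 -35:48/59 -33:52/52 -31:49/53 -29:49/50 -27:50/44 -25:45/50 -23:43/55 -21:42/58 -19:40/67 -17:32/87 -15:25/105 -13:20/118 -11:18/120 -9:16/123 -7:15/124 -5:17/119 -3:21/104 -1:25/91 0:29/79 2:36/64 4:44/52 6:46/53 8:50/51 10:54/48 12:49/54 14:46/58 16:45/60 18:37/70 20:24/88 22:13/105 24:5/119 26:2/128 28:-0/135 30:-2/141 32:-2/145 34:-2/146 36:-2/146 38:-2/145 40:-2/146 42:-2/145 44:-2/144 46:-2/143
side oy -0.006
-46:-2/121 -44:-1/119 -41:2/119 -39:5/117 -37:12/110 -35:20/101 -33:27/93 -31:30/86 -29:33/79 -27:32/79 -25:31/78 -23:29/79 -21:26/80 -19:23/79 -17:22/79 -15:21/78 -13:22/83 -11:22/91 -9:22/100 -7:19/109 -5:16/119 -3:17/117 -1:17/116 0:17/111 2:18/101 4:19/91 6:21/83 8:22/75 10:24/75 12:26/79 14:28/82 16:28/82 18:29/82 20:28/83 22:28/84 24:26/84 26:20/86 28:15/87 30:8/96 32:2/106 34:-2/115 36:-1/120 38:-1/125 40:-1/128 42:-2/132 44:-2/131 46:-1/128
```

View pics/b2_v.png

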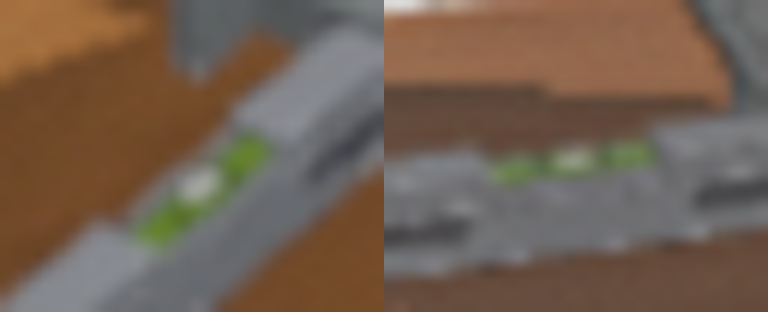

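The bubble is now nearly central, at (198,185) in the scene view and (575,160) in the side view. The profile puts it about 1.2 mm to the rear. I'm turning 5° more and shifting 1 mm to relieve the side load.

>>> {"method": "apply_moves", "body": {
  "targets": [
    [[0,0,0,2.5,0,0],[0,0,0,2.5,0,0],[0,-0.0005,0.0003,0,0,0],[0,-0.0005,0.0002,0,0,0],[0,0,0,0,0,0],[0,0,0,0,0,0],[0,0,0,0,0,0],[0,0,0,0,0,0],[0,0,0,0,0,0],[0,0,0,0,0,0]]
  ]
}}

```text
time_s: 19.07
ee_pos: [0.4435, -0.0079, 0.0463]
tcp_rot: [0.627, 0.326, 0.628, -0.327]
force: [-8.8, -13.5, 19.4]
finger_gap: 0.0436
```

>>> {"method": "apply_moves", "body": {
  "targets": [
    [[0,0,0,0,0,0],[0,0,0,0,0,0],[0,0,0,0,0,0],[0,0,0,0,0,0],[0,0,0,0,0,0],[0,0,0,0,0,0],[0,0,0,0,0,0],[0,0,0,0,0,0]]
  ]
}}

```text
time_s: 19.73
ee_pos: [0.4435, -0.0079, 0.0463]
tcp_rot: [0.627, 0.326, 0.628, -0.327]
force: [-9.5, -14.3, 20.7]
finger_gap: 0.0434
```

```bash
python3 bub.py b3; python3 - <<'E'
import cv2,numpy as np,pickle
S=pickle.load(open('pics/b3.pkl','rb'))
a=cv2.imread('pics/b3_v.png'); b=cv2.resize(S['scene']['pixels'][130:250,170:345].astype(np.uint8),(a.shape[1],int(120*a.shape[1]/175/2.0)))
cv2.imwrite('pics/fin.png',np.vstack([a,b])[:600])
E
```

```text
20.5333 [ 0.44349732 -0.00791366  0.04630437] [ -9.03284177 -13.9303817   20.89678133]
scene oy -0.012
-46:6/133 -44:12/123 -41:20/111 -39:30/93 -37:39/75 -35:49/58 -33:52/51 -31:49/53 -29:49/51 -27:51/44 -25:45/51 -23:42/57 -21:42/60 -19:39/69 -17:31/88 -15:25/106 -13:19/118 -11:18/119 -9:16/122 -7:15/123 -5:16/119 -3:20/104 -1:24/91 0:29/79 2:36/64 4:44/52 6:46/53 8:50/50 10:54/47 12:49/54 14:46/58 16:45/60 18:37/70 20:24/88 22:14/104 24:6/118 26:2/127 28:-0/135 30:-1/141 32:-1/145 34:-2/146 36:-2/146 38:-2/145 40:-2/146 42:-2/145 44:-1/144 46:-1/142
side oy -0.006
-46:-1/121 -44:-0/120 -41:2/118 -39:5/117 -37:12/110 -35:19/103 -33:26/95 -31:29/85 -29:32/78 -27:31/78 -25:30/79 -23:28/80 -21:25/80 -19:23/80 -17:22/79 -15:21/78 -13:22/84 -11:23/91 -9:23/100 -7:20/109 -5:17/120 -3:17/118 -1:17/118 0:18/112 2:19/100 4:20/89 6:20/83 8:21/76 10:24/76 12:26/79 14:28/81 16:28/82 18:28/82 20:28/83 22:27/83 24:25/84 26:20/86 28:15/88 30:9/96 32:3/105 34:-1/113 36:-1/120 38:-1/126 40:-1/129 42:-1/132 44:-1/131 46:-1/129
```

The viewer's limit is reached. The profile barely moved, because one pixel is about 5 mm of bubble. I'll scan the knob in small steps and average out the pixel quantisation.

```bash
cat > sc.py <<'E'
from h import *
import sys
x=np.array([np.cos(.125),np.sin(.125),0]);y=np.array([-x[1],x[0],0]);top=np.array([.568,.0105,.04])
def cen(n,im,s):
  d=np.arange(-.030,.0201,.0005); oy={'scene':(-.012,85),'side':(-.006,98)}[n]
  P=proj(s,[top+x*(.041+t)+y*(-.0697+oy[0])+[0,0,.04] for t in d]).astype(np.float32)
  v=cv2.remap(im.astype(np.float32),P[:,:1],P[:,1:],cv2.INTER_LINEAR)[:,0,0]
  w=np.clip(v-oy[1]+8,0,None); w[(d<-.027)|(d>.018)]=0
  i=v>oy[1]; i[(d<-.027)|(d>.018)]=False
  return round(1e3*d[i].mean(),2), round(1e3*(d*w).sum()/w.sum(),2)
if sys.argv[1]=='re':
  for t in('b1','b2','b3'):
    S=load(t); print(t,{n:cen(n,s['pixels'],s) for n,s in S.items()})
else:
  from scipy.spatial.transform import Rotation as R
  st=arm.state();M=R.from_quat(st['tcp_rot'],scalar_first=True).as_matrix()
  o={}
  for n in('scene','side'):
    v=[imaging.snapshot(n) for _ in range(3)]; s={k:np.array(q) for k,q in v[0].items()}
    o[n]=cen(n,np.mean([np.array(q['pixels'],float) for q in v],0),s)
  print(round(st['time_s'],1),'yaw',round(np.degrees(np.arctan2(M[1,1],M[0,1])),2),o,st['force'].round(1),st['wrist_torque'].round(2))
E
python3 sc.py re; python3 sc.py x
```

```text
b1 {'scene': (np.float64(0.25), np.float64(0.17)), 'side': (np.float64(4.25), np.float64(6.39))}
b2 {'scene': (np.float64(-9.5), np.float64(-9.81)), 'side': (np.float64(-3.75), np.float64(-3.92))}
b3 {'scene': (np.float64(-9.5), np.float64(-9.82)), 'side': (np.float64(-4.0), np.float64(-3.95))}
20.5 yaw 35.05 {'scene': (np.float64(-9.5), np.float64(-9.75)), 'side': (np.float64(-4.25), np.float64(-4.19))} [ -9.  -13.9  20.9] [-2.67  1.64 -0.03]
```

>>> {"method": "apply_moves", "body": {
  "targets": [
    [[0,0,0,4,0,0],[0,0,0,4,0,0],[0,0,0,0,0,0],[0,0,0,0,0,0],[0,0,0,0,0,0],[0,0,0,0,0,0],[0,0,0,0,0,0],[0,0,0,0,0,0],[0,0,0,0,0,0],[0,0,0,0,0,0]]
  ]
}}

```text
time_s: 21.67
ee_pos: [0.4433, -0.008, 0.0463]
tcp_rot: [0.603, 0.369, 0.603, -0.37]
force: [-10.7, -15.9, 20.8]
finger_gap: 0.0431
```

```bash
python3 sc.py x
```

```text
21.7 yaw 27.05 {'scene': (np.float64(-10.75), np.float64(-11.1)), 'side': (np.float64(-5.0), np.float64(-4.67))} [-10.7 -15.9  20.8] [-2.94  1.88 -0.04]
```

>>> {"method": "apply_moves", "body": {
  "targets": [
    [[0,0,0,4,0,0],[0,0,0,4,0,0],[0,0,0,0,0,0],[0,0,0,0,0,0],[0,0,0,0,0,0],[0,0,0,0,0,0],[0,0,0,0,0,0],[0,0,0,0,0,0],[0,0,0,0,0,0],[0,0,0,0,0,0]]
  ]
}}

```text
time_s: 22.8
ee_pos: [0.4431, -0.0081, 0.0463]
tcp_rot: [0.576, 0.41, 0.576, -0.411]
force: [-11.1, -17.0, 22.8]
finger_gap: 0.0432
```

```bash
python3 sc.py x
```

```text
22.8 yaw 19.06 {'scene': (np.float64(-12.0), np.float64(-12.18)), 'side': (np.float64(-6.75), np.float64(-6.92))} [-11.1 -17.   22.8] [-3.23  2.09  0.03]
```

The response is linear, about 0.17 mm per degree. The vial's middle, taken from its ends and lines, is about −10.5 (scene) and −4 (side), which puts centre at yaw ≈ 33°. I'm turning back 14°.

>>> {"method": "apply_moves", "body": {
  "targets": [
    [[0,0,0,-5,0,0],[0,0,0,-5,0,0],[0,0,0,-4,0,0],[0,0,0,0,0,0],[0,0,0,0,0,0],[0,0,0,0,0,0],[0,0,0,0,0,0],[0,0,0,0,0,0],[0,0,0,0,0,0],[0,0,0,0,0,0]]
  ]
}}

```text
time_s: 23.93
ee_pos: [0.4434, -0.008, 0.0463]
tcp_rot: [0.621, 0.337, 0.622, -0.337]
force: [-9.2, -14.8, 21.1]
finger_gap: 0.0436
```

>>> {"method": "apply_moves", "body": {
  "targets": [
    [[0,0,0,0,0,0],[0,0,0,0,0,0],[0,0,0,0,0,0],[0,0,0,0,0,0],[0,0,0,0,0,0],[0,0,0,0,0,0],[0,0,0,0,0,0],[0,0,0,0,0,0],[0,0,0,0,0,0],[0,0,0,0,0,0]]
  ]
}}

```text
time_s: 24.77
ee_pos: [0.4434, -0.0079, 0.0463]
tcp_rot: [0.621, 0.337, 0.622, -0.337]
force: [-8.7, -14.4, 20.6]
finger_gap: 0.043
```

```bash
python3 sc.py x
```

```text
24.8 yaw 33.07 {'scene': (np.float64(-9.5), np.float64(-9.74)), 'side': (np.float64(-4.75), np.float64(-4.46))} [ -8.7 -14.4  20.6] [-2.76  1.67  0.1 ]
```

```bash
python3 -c "
from plant import order; print(order.job_done())"
```

```text
the job is handed in; nothing more can be done
None
```

The job is handed in: the spirit level is on the deck, the gripper is holding the knob pressed down, and the bubble reads as centred. No verdict was reported.

- **Level:** I chose the longer of the two levels (measured about 0.23 m; the other was about 0.18 m). I laid it in the right bay until it met the back panel, with about 8 N of contact, and let go. A look afterwards showed it straight, with its middle about 42 mm behind `deck_top`.
- **Knob:** It is gripped at 35 N and pressed down. The upward force is about 20 N, of which I put about 15 N on the saucer. I turned it about 64° clockwise in all, including a scan about 14° past centre and back.
- **Bubble:** The last camera readings put it within about 1 mm of the middle, in both the scene and side views. One pixel is about 5 mm of bubble, so the true error could be 1–2 mm. The two views disagreed by about 4° of knob turn (0.7 mm), and I set it in between.
- **Checks that fell short:**
    - My last close view of the bubble was refused because the picture limit was reached, so the final centring rests on numbers only.
    - A sideways load of about 17 N remained on the grip.
    - I did not measure the bystanders at the end; nothing in the moves or pictures suggested they were touched.

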